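Draw a bearing ring out from under the rack into the vee stop

TASK

Pick up the wooden-handled draw hook, reach its prong under the wire rack into the hole of the steel ring, and with the hook alone (no fingers on the ring) drag the ring along the bench into the vee stop. Draw it snugly home against both cheeks with a steady pull of about 12 N for a second, never more than 16 N, then unhook it without pulling the ring away and lay the hook flat on the bench where it lay at first, well clear of ring and stop. Leave the disc, the spray can and the wrench where they are.

Things in the scene. Friction and masses are not known exactly. Their poses are not given: they have to be found in the camera images.
- hook: Telescopic draw hook, 0.16 kg. Wooden handle 80 (its x) x 26 (y) x 40 mm high, flat on its underside; origin = centre of that underside, z up. A 6 mm steel rod leaves its front (+x) at height 36 mm and turns down as a round 6 mm prong ending at height 10 mm. The prong stands 187 to 201 mm ahead of the origin: stiffly clamped, differs each time, not measured. Grip 15 mm ahead of the origin.
- ring: Loose plain steel ring lying flat on the bench under the rack: outside 64 mm, hole 40 mm right through, 24 mm high, 0.27 to 0.53 kg. Origin = centre of its underside. Dragging it takes a few newtons.
- vee: Aluminium vee stop bolted to the bench before the rack, rigid, 16 mm high. Two straight cheeks, each 35 degrees off its x axis, open towards its +x (to the rack), bridged at the near end; bare bench between. Footprint x -47 to +9, y -55 to +55 mm. Origin = where the ring's centre lies on the bench when it touches both cheeks; draw the ring in along -x.
- rack: Low wire rack fixed to the bench, 336 mm wide, 200 deep. Origin on the bench under the middle of the front edge, x into the rack. Open front and back; 16 mm posts at the corners; 8 mm wires along y at x = 6, 54, 102, 150, 194 mm, undersides 97 mm up; stock on top reaches 160 mm. Ring and disc lie under it, centres 15 to 50 mm behind the front edge, one left and one right of the middle.
- disc: Loose solid steel disc without a hole, 44 mm across, 20 mm high, also under the rack, origin = centre of its underside. Bystander: leave alone.
- spray: Loose blue can standing on the bench, 52 mm across, 130 mm high, origin = centre of its underside. Bystander: leave alone.
- wrench: Loose steel wrench 160 mm long lying on the bench to one side, along its x. Bystander: leave alone.
Not all that is in view belongs to the job. There is more than one size of the hook; the job needs the larger.

How it is judged:
By the outcome, as a careful person would: the job done as asked, in the order asked, and still so for the second after the job is handed in, with the robot touching nothing.
It also fails if it takes over 70 s, if anything falls off the work surface, if the arm or the gripper's body presses on something with over 40 N, if the wrist force passes 120 N, or if a joint passes its speed limit or range.

ROBOT

A 6-joint arm with a two-finger parallel gripper is mounted at the origin on the work surface. World frame = base frame: x ahead of the robot, y to its left, z up, the work surface at z = 0. Lengths are in m, angles in rad, forces in N, time in s.
With the tool pointing down it reaches from about 0.25 to 0.725 m from the base axis. Payload 4 kg.
Tool frame: the origin (TCP) lies on the mounting face of the last link; the fingertips stand 173 mm ahead of it and the grasp point (between the pads) lies 155 mm ahead of it; z points along the fingers, y is the line along which they close (so a half turn about z gives the same grasp; the last joint's range is limited). The gripper opens to 85 mm and grips with 20 to 120 N. Pads are 22 mm wide; open, the fingers measure 114 mm over their backs; the gripper's body (76 mm by 85 mm) begins 54 mm behind the grasp point. The pads swing forward as they close: fully open they stand 13 mm farther back than shut.
Start: joints at [-1.265, 0.241, 0.005, 1.335, 0, 1.571], TCP at [0.151, -0.477, 0.405] pointing down, gripper open.
Joint ranges: [-2.72, 2.72], [-1.05, 1.87], [-1.09, 1.28], [-1.99, 2.15], [-1.42, 1.44], [-3.14, 3.14]. Speed limits (rad/s): [2.79, 2.79, 3.14, 3.14, 3.14, 3.14].

INTERFACE

Orientations are given as a unit quaternion [w, x, y, z].
In Python, from station import ctrl gives the robot as it stands.
- The arm moves only by the shell command python3 -m creep FILE, which reads ROWS from the file FILE. ROWS is 1 to 10 rows, parted by semicolons, with the numbers parted by spaces; each row has 5 numbers: dx, dy, dz in fractions of the full range, 1 being 0.25 m, then a turn about the tool's z in normalised numbers (1 is 4 rad), then the finger opening in m; each row shifts and turns the commanded pose from where the row before left it, along the tool's axes as they then stand; what a row does not reach is not made up. A row lasts 1/12 s, in which the tool goes at most 0.0417 m and 0.125 rad, less where a joint would pass 70% of its speed; a pose out of reach is approached as far as the arm can. The fingers move at their own pace and stop on an object; the grip force is fixed at half the most. Time passes only in rows, so rows that do not move let the fingers close. It prints the time, the measured TCP pose, the force, the opening and the grip force at its end. Input that does not fit is refused with a message, and nothing moves.
- ctrl.get_obs(): the state, without advancing time (a new reading comes with each control period).
- ctrl.snapshot(name): name is "side" or "top" or "wrist"; returns (picture, depth): 400x640x3 uint8, red, green, blue; 400x640 float32, m along the optical axis (not along the pixel's ray), 0 where there is no reading.
- ctrl.calibration(name): a dict with "camera_matrix" (3x3 intrinsics, pixels), "view" (4x4, takes a point from world to camera coordinates); the wrist camera has in their place "mount" (4x4, takes a point from camera to tool coordinates, whose origin is the TCP and whose axes are the flange's). Camera axes: x right, y down, z forward; pixel columns grow to the right and rows downward; lengths in m; the calibration is good to about 2 mm. A picture is of the moment at which its call begins: read the wrist's pose just before it. calibration takes no time and is no camera call.
- ctrl.close_job(): hands the job in; it is judged then, once.
Trained networks look in the newest picture that a camera, given by its name, has taken for a name from the list of things; names that differ only in an ending like _2 or _b are one class to them, and where a whole thing is asked for, a point or a joint stands for the part that bears it (a point fixed in the world has none). Each returns a list of dicts, best first, with "confidence" (0 to 1); they miss things now and then, are a little off and sometimes report something else, mostly with a low value. They report only what shows in the picture. A call takes as long as a camera call. They do not tell look-alikes from the thing itself.
- ctrl.search_frame(camera, name): "rect" ([left, top, right, bottom] in pixels, round what is visible of it).
- ctrl.trace(camera, name): "pixels" (400x640 bool, what is visible of it) and "rect" ([left, top, right, bottom] in pixels, round what is visible of it).
- ctrl.pinpoint(camera, name): "location" ([row, column] in pixels: a listed point, or the origin of a listed thing).
The state is a dict: "time_s": time; "joints": joint angles; "qd": joint speeds; "effort": joint torques, N m; "tool_pos": TCP position; "orientation": TCP orientation; "contact_force": force on the tool from outside, world axes, zero at the start; "ft_torque": the same for the moment, N m; "gripper_width": finger opening in m; "grasp_force": force on a finger pad.
Only numpy, scipy, OpenCV 4.12 (cv2) and the standard library are available. Lean on these libraries where they do the work, as an engineer would, in place of code of your own. Each camera call takes 0.05 s, during which the arm holds its last target. There are 200 camera calls.

## Working session

There is one attempt and no reset: what is moved stays moved. The work goes in short steps, Python scripts to look and compute and a shell command to move; the robot and the scene stay as the last step left them, time stands still between calls to the robot, and variables do not carry over. Pictures are saved under pics/ and viewed, at most 10 in all, crops included, and the job is handed in when it is done.

```bash
ls; mkdir -p pics
cat > h.py <<'E'
import numpy as np, cv2
from station import ctrl
from scipy.spatial.transform import Rotation as R
def T(o):
    M=np.eye(4);q=np.array(o["orientation"]);M[:3,:3]=R.from_quat(q[[1,2,3,0]]).as_matrix();M[:3,3]=o["tool_pos"];return M
def shot(cam):
    o=ctrl.get_obs();p,d=ctrl.snapshot(cam);c=ctrl.calibration(cam)
    W=T(o)@np.array(c["mount"]) if cam=="wrist" else np.linalg.inv(np.array(c["view"]))
    return p,d,np.array(c["camera_matrix"]),W
def cloud(d,K,W):
    v,u=np.mgrid[:d.shape[0],:d.shape[1]]
    P=np.stack([(u-K[0,2])/K[0,0]*d,(v-K[1,2])/K[1,1]*d,d],-1)
    return P@W[:3,:3].T+W[:3,3]
def ray(u,v,K,W,z):
    r=W[:3,:3]@np.array([(u-K[0,2])/K[0,0],(v-K[1,2])/K[1,1],1]);return W[:3,3]+r*(z-W[2,3])/r[2]
def save(p,n): cv2.imwrite("pics/"+n,cv2.cvtColor(p,cv2.COLOR_RGB2BGR))
E
python3 - <<'E'
from h import *
o=ctrl.get_obs();print(o)
for cam in("top","side"):
    p,d,K,W=shot(cam);save(p,cam+"0.png");C=cloud(d,K,W);np.savez("/tmp/%s0.npz"%cam,p=p,d=d,K=K,W=W)
    print(cam,W.round(3).tolist())
    for n in("hook","ring","vee","rack","disc","spray","wrench"):
        for r in ctrl.trace(cam,n)[:3]:
            m=r["pixels"]&(d>0);print(n,round(r["confidence"],2),np.round(r["rect"]),np.median(C[m],0).round(3) if m.any() else '')
E
```

```text
pics
{'time_s': 0.0, 'joints': array([-1.26496831e+00,  2.41397779e-01,  3.72876031e-03,  1.33517074e+00,
       -1.80756062e-05,  1.57083142e+00]), 'qd': array([ 0.00041884,  0.00035693, -0.00027313,  0.0010534 ,  0.00089496,
        0.00171539]), 'effort': array([ 2.50549274e-04, -3.72320974e+01,  2.52405828e+01,  1.71649747e-02,
       -2.04296407e-05, -2.16965752e-06]), 'tool_pos': array([ 0.15045974, -0.47654806,  0.40382189]), 'orientation': array([-1.00841306e-03,  9.88333572e-01,  1.52301370e-01, -1.64576349e-04]), 'contact_force': array([-0.3460748 , -0.08059542,  0.81524875]), 'ft_torque': array([-4.95056031e-02,  7.45735455e-05, -2.80867657e-02]), 'grasp_force': 0.0, 'gripper_width': 0.08569684444845878}
top [[-0.008, -0.989, 0.15, 0.356], [-1.0, 0.006, -0.009, -0.018], [0.008, -0.15, -0.989, 0.997], [0.0, 0.0, 0.0, 1.0]]
hook 0.8 [474. 266. 506. 274.] [ 0.332 -0.449  0.03 ]
hook 0.6 [400. 171. 420. 262.] [ 0.411 -0.243  0.041]
ring 0.77 [272. 130. 292. 152.] [0.675 0.082 0.025]
vee 0.87 [290. 167. 333. 192.] [0.567 0.013 0.018]
rack 0.89 [227.  52. 376. 154.] [0.792 0.033 0.11 ]
disc 0.47 [321. 132. 336. 147.] [ 0.68  -0.036  0.021]
spray 0.86 [180. 234. 222. 256.] [0.394 0.264 0.128]
wrench 0.88 [154. 136. 166. 188.] [0.622 0.415 0.009]
side [[-0.993, -0.074, 0.093, 0.409], [-0.118, 0.711, -0.693, 0.76], [-0.014, -0.699, -0.715, 0.847], [0.0, 0.0, 0.0, 1.0]]
hook 0.6 [340. 150. 379. 164.] [ 0.402 -0.24   0.033]
ring 0.66 [256. 216. 275. 237.] [0.672 0.084 0.023]
vee 0.77 [298. 196. 319. 220.] [0.563 0.031 0.016]
rack 0.82 [188. 138. 288. 262.] [0.793 0.111 0.108]
disc 0.42 [268. 192. 280. 203.] [ 0.677 -0.027  0.02 ]
spray 0.66 [353. 260. 371. 306.] [0.392 0.295 0.105]
wrench 0.97 [225. 330. 293. 349.] [0.616 0.417 0.008]
```

Run:
```python
from h import *
p=cv2.imread("pics/top0.png");cv2.imwrite("pics/t1.png",cv2.resize(p[100:300,130:530],None,fx=2,fy=2,interpolation=cv2.INTER_CUBIC))
```

```text
(no output)
```

View pics/t1.png

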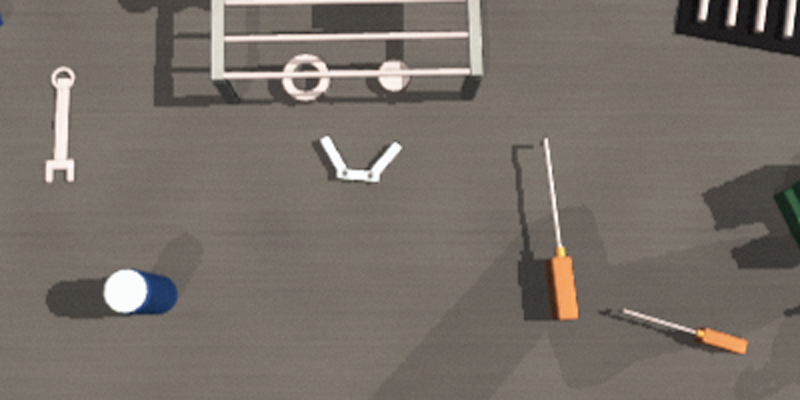

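The larger hook is at crop (562,285), which is about full-image (411,242), with its tip near (402,170). The ring is the left one under the rack, at crop (305,77). The small hook at crop (720,340) is a decoy. Next I'll get metric estimates.

Run:
```python
from h import *
for cam in("top","side"):
    f=np.load("/tmp/%s0.npz"%cam);p,d,K,W=f["p"],f["d"],f["K"],f["W"]
    C=cloud(d,K,W)
    hsv=cv2.cvtColor(p,cv2.COLOR_RGB2HSV)
    m=(hsv[...,1]>140)&(hsv[...,0]<22)&(C[...,0]>.3)&(C[...,1]>-.34)&(C[...,1]<-.1)&(C[...,2]>.034)
    X=C[m];print(cam,m.sum(),X.mean(0).round(4),X[:,2].max())
    print(np.round(cv2.boxPoints(cv2.minAreaRect(X[:,:2].astype(np.float32)*1000)),0).tolist())
    # rod
    m=(C[...,1]>-.34)&(C[...,1]<-.1)&(C[...,2]>.02)&(C[...,2]<.06)&(C[...,0]>.455)&(C[...,0]<.65)&(hsv[...,1]<80)
    X=C[m];print("rod",m.sum(),np.median(X,0).round(4),X[X[:,0].argmax()].round(4), np.polyfit(X[:,0],X[:,1],1).round(4))
    m=(C[...,0]>.5)&(C[...,0]<.62)&(abs(C[...,1])<.1)&(C[...,2]>.011)&(C[...,2]<.024)
    X=C[m];print("vee",m.sum(),np.round(cv2.boxPoints(cv2.minAreaRect(X[:,:2].astype(np.float32)*1000)),0).tolist())
    m=(abs(C[...,0]-.675)<.045)&(abs(C[...,1]-.083)<.045)&(C[...,2]>.017)&(C[...,2]<.035)
    X=C[m];print("ring",m.sum(),X.min(0).round(4),X.max(0).round(4));
    m=(C[...,0]>.6)&(C[...,2]>.08)&(C[...,2]<.13)&(abs(C[...,1]-.02)<.2);X=C[m];print("rack",X.min(0),X.max(0))
    print("rack front",[ (round(y,2),X[abs(X[:,1]-y)<.01][:,0].min().round(4)) for y in (-.1,-.05,0,.05,.1,.14) if (abs(X[:,1]-y)<.01).any()])
```

```text
top 323 [ 0.3997 -0.2474  0.0415] 0.04663683171357991
[[359.0, -239.0], [361.0, -264.0], [449.0, -257.0], [447.0, -232.0]]
rod 128 [ 0.5236 -0.2385  0.0402] [ 0.5929 -0.2339  0.0407] [ 0.086  -0.2834]
vee 266 [[540.0, -38.0], [593.0, -43.0], [604.0, 61.0], [551.0, 66.0]]
ring 254 [0.6526 0.0534 0.017 ] [0.7155 0.1157 0.0315]
rack [ 0.65363247 -0.14309488  0.08036515] [0.85692536 0.19659246 0.12996516]
rack front [(-0.1, np.float64(0.6602)), (-0.05, np.float64(0.6591)), (0, np.float64(0.6583)), (0.05, np.float64(0.6572)), (0.1, np.float64(0.6573)), (0.14, np.float64(0.6572))]
side 42 [ 0.4053 -0.2378  0.0381] 0.04642063268505503
[[361.0, -235.0], [361.0, -244.0], [447.0, -242.0], [447.0, -233.0]]
rod 87 [ 0.5293 -0.2375  0.0389] [ 0.5921 -0.2352  0.0245] [ 0.0949 -0.2875]
vee 188 [[537.0, -37.0], [591.0, -42.0], [601.0, 64.0], [547.0, 68.0]]
ring 194 [0.6496 0.0517 0.0171] [0.7129 0.1168 0.0285]
rack [ 0.64959287 -0.14332248  0.08011758] [0.85308263 0.19886753 0.12998923]
rack front [(-0.1, np.float64(0.6569)), (-0.05, np.float64(0.656)), (0, np.float64(0.6556)), (0.05, np.float64(0.6543)), (0.1, np.float64(0.654)), (0.14, np.float64(0.6524))]
```

The manual's scale: shifts go in shares of 0.25 m and turns go in shares of 4 rad. Converting my numbers, 0.11 rad is 0.0275.

```bash
echo '0 0 0 0.0275 0.085;0 0 0 0.0275 0.085;0 0 0 0 0.085' > m.json && python3 -m creep m.json; echo '0.1136 -0.0828 0.04 0 0.085;0.1136 -0.0828 0.04 0 0.085;0.1136 -0.0828 0.04 0 0.085;0.1136 -0.0828 0.04 0 0.085;0.1136 -0.0828 0.04 0 0.085;0.1136 -0.0828 0.04 0 0.085;0.1136 -0.0828 0.04 0 0.085;0.1136 -0.0828 0.04 0 0.085;0.1136 -0.0828 0.04 0 0.085;0.1136 -0.0828 0.04 0 0.085' > m.json && python3 -m creep m.json; echo '0 0 0 0 0.085;0 0 0 0 0.085' > m.json && python3 -m creep m.json
python3 - <<'E'
from h import *
p,d,K,W=shot("wrist");save(p,"w1.png");C=cloud(d,K,W)
hsv=cv2.cvtColor(p,cv2.COLOR_RGB2HSV)
m=(hsv[...,1]>140)&(hsv[...,0]<22)&(C[...,2]>.034)&(C[...,2]<.05)&(C[...,1]>-.34)
X=C[m];print(m.sum(),X.mean(0).round(4));print(np.round(cv2.boxPoints(cv2.minAreaRect(X[:,:2].astype(np.float32)*1000)),1).tolist())
m=(C[...,1]>-.34)&(C[...,1]<-.1)&(C[...,2]>.02)&(C[...,2]<.06)&(C[...,0]>.455)&(C[...,0]<.65)&(hsv[...,1]<80)
X=C[m];print("rod",m.sum(),np.median(X,0),X[X[:,0].argmax()],np.polyfit(X[:,0],X[:,1],1))
E
```

```text
time_s: 1.05
tool_pos: [0.1505, -0.4768, 0.4047]
orientation: [0.0, 0.999, 0.042, 0.0]
contact_force: [-0.1, -0.0, 0.1]
gripper_width: 0.0849
grasp_force: 0.0
time_s: 1.88
tool_pos: [0.4169, -0.2448, 0.3045]
orientation: [0.0, 0.999, 0.045, 0.0]
contact_force: [-0.2, 0.2, 0.5]
gripper_width: 0.0848
grasp_force: 0.0
time_s: 2.05
tool_pos: [0.4167, -0.2448, 0.304]
orientation: [-0.0, 0.999, 0.046, -0.001]
contact_force: [-0.8, -0.9, -0.5]
gripper_width: 0.0849
grasp_force: 0.0
3663 [ 0.4047 -0.2472  0.04  ]
[[359.79998779296875, -238.39999389648438], [361.8999938964844, -263.6000061035156], [452.6000061035156, -256.1000061035156], [450.5, -230.8000030517578]]
rod 1371 [ 0.50393631 -0.23878073  0.03868441] [ 0.54524058 -0.23782171  0.03708478] [ 0.0852129  -0.28165185]
```

View pics/w1.png

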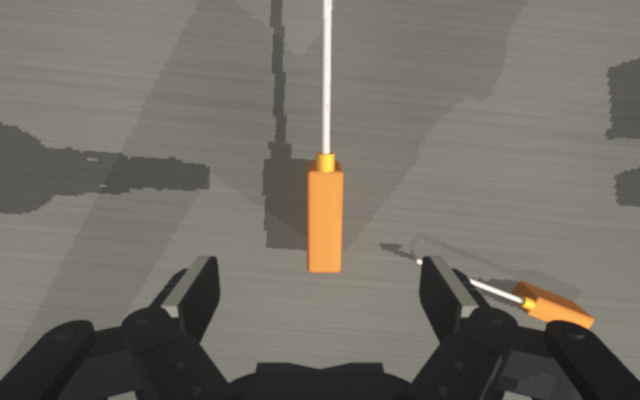

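The wrist view shows the big handle centred at columns 308–343, rows 170–272. The small hook is off to the right with its tip at (418,262), so I'll open to only 60 mm for clearance and descend.

Scaled: 0.03 m is 0.12, 0.02 m is 0.08, 0.005 rad is 0.0013.

```bash
echo '-0.004 0.006 0.12 0.0013 0.06;0 0 0.12 0 0.06;0 0 0.12 0 0.06;0 0 0.08 0 0.06;0 0 0.04 0 0.06;0 0 0.028 0 0.06;0 0 0 0 0.06;0 0 0 0 0.06' > m.json && python3 -m creep m.json; echo '0 0 0 0 0;0 0 0 0 0;0 0 0 0 0;0 0 0 0 0;0 0 0 0 0;0 0 0 0 0' > m.json && python3 -m creep m.json; echo '0 0 -0.08 0 0;0 0 -0.08 0 0;0 0 -0.08 0 0;0 0 0 0 0;0 0 0 0 0' > m.json && python3 -m creep m.json
python3 - <<'E'
from h import *
for c in("top","wrist"):
    p,d,K,W=shot(c);C=cloud(d,K,W);save(p,c+"2.png")
    hsv=cv2.cvtColor(p,cv2.COLOR_RGB2HSV)
    m=(C[...,1]>-.34)&(C[...,1]<-.1)&(C[...,2]>.06)&(C[...,2]<.13)&(C[...,0]>.47)&(C[...,0]<.65)
    X=C[m];X=X[X[:,0].argsort()];print(c,m.sum(),X[-4:].round(4),np.polyfit(X[:,0],X[:,1],1),np.polyfit(X[:,0],X[:,2],1),X[:,2].mean())
E
```

```text
time_s: 2.77
tool_pos: [0.4151, -0.2486, 0.1786]
orientation: [0.0, 0.999, 0.04, 0.001]
contact_force: [0.1, -0.4, 0.7]
gripper_width: 0.0603
grasp_force: 0.0
time_s: 3.27
tool_pos: [0.4156, -0.2482, 0.179]
orientation: [0.001, 0.999, 0.041, 0.001]
contact_force: [-0.7, -0.7, 6.1]
gripper_width: 0.0253
grasp_force: 59.9
time_s: 3.68
tool_pos: [0.4153, -0.248, 0.2385]
orientation: [0.001, 0.999, 0.041, 0.001]
contact_force: [0.3, -0.0, -1.6]
gripper_width: 0.0256
grasp_force: 59.1
top 130 [[ 0.5929 -0.2331  0.1016]
 [ 0.5929 -0.2303  0.0919]
 [ 0.5931 -0.2302  0.0814]
 [ 0.5933 -0.2309  0.1003]] [ 0.08611526 -0.28343358] [-0.02724966  0.11345594] 0.09888650132178839
wrist 3073 [[ 0.515  -0.2395  0.0961]
 [ 0.515  -0.2401  0.0951]
 [ 0.5151 -0.2398  0.0949]
 [ 0.5152 -0.24    0.0955]] [ 0.08569857 -0.28140105] [-0.00096267  0.0972694 ] 0.09679410262388397
```

Scaled: -0.125 rad is -0.0313.

```bash
echo '0 0 0 -0.0313 0;0 0 0 -0.0313 0;0 0 0 -0.0313 0;0 0 0 -0.0313 0;0 0 0 0 0' > m.json && python3 -m creep m.json; echo '0.1016 -0.0856 0 0 0;0.1016 -0.0856 0 0 0;0.1016 -0.0856 0 0 0;0.1016 -0.0856 0 0 0;0.1016 -0.0856 0 0 0;0.1016 -0.0856 0 0 0;0 0 0.068 0 0;0 0 0.068 0 0;0 0 0 0 0;0 0 0 0 0' > m.json && python3 -m creep m.json
cat > look.py <<'E'
from h import *
import sys
o=ctrl.get_obs();t=T(o);print(o["time_s"],t[:3,3].round(4),"yaw",np.arctan2(t[1,0],t[0,0]).round(4),o["contact_force"].round(2))
for c in("top","side"):
    p,d,K,W=shot(c);C=cloud(d,K,W);save(p,c+sys.argv[1]+".png")
    A=np.linalg.inv(t); Q=C@A[:3,:3].T+A[:3,3]
    # rod points in tool frame: x ahead, y within 15mm, depth near rod
    m=(d>0)&(Q[...,0]>.07)&(Q[...,0]<.24)&(abs(Q[...,1])<.02)&(Q[...,2]>.13)&(Q[...,2]<.16)
    X=Q[m];
    if m.sum()>5: print(c,"rod n",m.sum(),"xmax",np.sort(X[:,0])[-4:].round(4),"y fit",np.polyfit(X[:,0],X[:,1],1).round(4),"z fit",np.polyfit(X[:,0],X[:,2],1).round(3))
    for n in("ring","disc","vee"):
        for r in ctrl.trace(c,n)[:1]:
            mm=r["pixels"]&(d>0)&(C[...,2]<.03)&(C[...,2]>.013);Y=C[mm]
            if len(Y)>9: print(c,n,round(r["confidence"],2),np.r_[Y.min(0),Y.max(0)].round(3),"mid",((Y.min(0)+Y.max(0))/2)[:2].round(4))
E
python3 look.py 3
```

```text
time_s: 4.2
tool_pos: [0.4142, -0.2474, 0.2361]
orientation: [-0.001, 0.958, 0.287, -0.001]
contact_force: [0.1, 0.3, -1.0]
gripper_width: 0.0253
grasp_force: 59.1
time_s: 5.03
tool_pos: [0.4707, -0.0565, 0.2022]
orientation: [-0.001, 0.958, 0.286, -0.002]
contact_force: [-0.4, 0.5, -1.1]
gripper_width: 0.025
grasp_force: 59.4
5.0333 [ 0.4707 -0.0565  0.2022] yaw 0.5791 [-0.44  0.55 -1.06]
top rod n 74 xmax [0.1781 0.1787 0.1788 0.1804] y fit [0.0002 0.    ] z fit [0.027 0.135]
top ring 0.64 [0.652 0.054 0.013 0.716 0.113 0.03 ] mid [0.6841 0.0835]
top disc 0.57 [ 0.667 -0.052  0.013  0.705 -0.019  0.025] mid [ 0.6859 -0.0355]
top vee 0.61 [0.545 0.    0.013 0.603 0.062 0.024] mid [0.5741 0.0309]
side rod n 82 xmax [0.1783 0.1786 0.179  0.1794] y fit [-0.0007 -0.0006] z fit [0.053 0.132]
side ring 0.72 [0.65  0.055 0.014 0.712 0.118 0.029] mid [0.681  0.0865]
side disc 0.49 [ 0.664 -0.052  0.013  0.703 -0.013  0.024] mid [ 0.6834 -0.0321]
side vee 0.79 [ 0.54  -0.032  0.013  0.6    0.064  0.023] mid [0.57   0.0163]
```

Scaled: 0.0264 m is 0.1056, -0.0009 m is -0.0036.

```bash
echo '0.1056 -0.0036 0 0 0;0.1056 -0.0036 0 0 0;0.1056 -0.0036 0 0 0;0 0 0 0 0;0 0 0 0 0' > m.json && python3 -m creep m.json; python3 look.py 4
python3 - <<'E'
import cv2
p=cv2.imread("pics/top4.png");q=cv2.imread("pics/side4.png")
a=cv2.resize(p[110:210,250:350],(390,390),interpolation=2);b=cv2.resize(q[160:260,230:330],(390,390),interpolation=2)
cv2.imwrite("pics/c4.png",cv2.hconcat([a,b]))
E
```

```text
time_s: 5.85
tool_pos: [0.5376, -0.0105, 0.204]
orientation: [0.0, 0.958, 0.287, 0.001]
contact_force: [0.1, -0.2, -0.9]
gripper_width: 0.0255
grasp_force: 59.4
5.85 [ 0.5376 -0.0105  0.204 ] yaw 0.5821 [ 0.1  -0.18 -0.85]
top rod n 9 xmax [0.1767 0.178  0.1786 0.1794] y fit [-0.198   0.0348] z fit [0.147 0.114]
top ring 0.42 [0.653 0.083 0.013 0.716 0.114 0.029] mid [0.6847 0.0983]
side rod n 75 xmax [0.1741 0.1742 0.1747 0.1748] y fit [-0.0046 -0.0022] z fit [0.033 0.138]
side disc 0.6 [ 0.665 -0.049  0.013  0.704 -0.014  0.025] mid [ 0.6846 -0.0316]
side vee 0.57 [ 0.542 -0.027  0.013  0.597  0.065  0.029] mid [0.5692 0.0187]
```

View pics/c4.png

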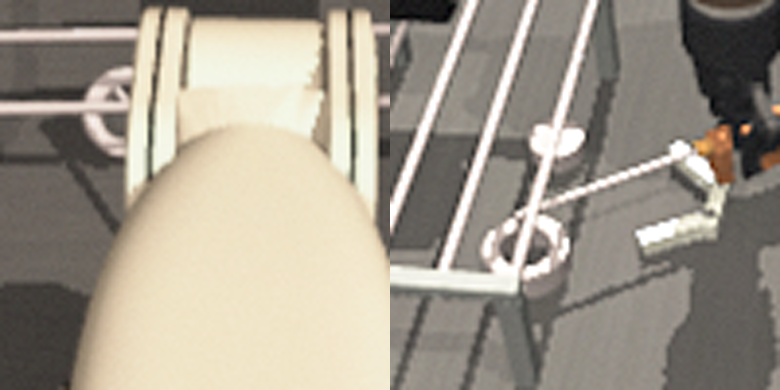

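The side view shows the rod reaching over the ring, with its end at crop (520,210) and the ring at (525,250). This agrees with the computed prong position (0.684, 0.086), so I'll lower.

Scaled: 0.006 m is 0.024, 0.005 m is 0.02.

```bash
echo '0 0 0.024 0 0;0 0 0.024 0 0;0 0 0.02 0 0;0 0 0.016 0 0;0 0 0 0 0;0 0 0 0 0' > m.json && python3 -m creep m.json; python3 look.py 5;  echo '-0.02 0 0 0 0;-0.02 0 0 0 0;-0.02 0 0 0 0;-0.012 0 0 0 0;-0.012 0 0 0 0;-0.012 0 0 0 0;0 0 0 0 0' > m.json && python3 -m creep m.json; python3 look.py 6
```

```text
time_s: 6.75
tool_pos: [0.5361, -0.0115, 0.1937]
orientation: [0.001, 0.958, 0.286, 0.003]
contact_force: [-29.2, -1.2, 74.4]
gripper_width: 0.0254
grasp_force: 71.2
6.75 [ 0.5361 -0.0115  0.1937] yaw 0.5808 [-29.2   -1.23  74.4 ]
top rod n 6 xmax [0.1745 0.1747 0.1772 0.1792] y fit [ 0.0626 -0.0113] z fit [0.058 0.125]
top ring 0.68 [0.653 0.078 0.014 0.716 0.114 0.029] mid [0.6849 0.0955]
side rod n 74 xmax [0.1762 0.1767 0.1771 0.1778] y fit [-0.0109 -0.0009] z fit [0.019 0.135]
side ring 0.84 [0.65  0.056 0.013 0.713 0.118 0.029] mid [0.6814 0.0869]
side disc 0.67 [ 0.663 -0.049  0.013  0.705 -0.013  0.026] mid [ 0.6842 -0.0307]
side vee 0.77 [ 0.543 -0.04   0.013  0.597  0.061  0.021] mid [0.5697 0.0107]
time_s: 7.73
tool_pos: [0.5246, -0.0229, 0.191]
orientation: [0.002, 0.958, 0.287, 0.014]
contact_force: [6.1, 6.6, 29.0]
gripper_width: 0.0253
grasp_force: 66.5
7.7333 [ 0.5246 -0.0229  0.191 ] yaw 0.5829 [ 6.08  6.64 29.  ]
top ring 0.61 [0.653 0.056 0.013 0.713 0.114 0.03 ] mid [0.6829 0.0848]
side rod n 17 xmax [0.1159 0.1177 0.1267 0.1387] y fit [ 0.0047 -0.0021] z fit [-0.04   0.136]
side ring 0.51 [0.649 0.054 0.013 0.713 0.116 0.029] mid [0.6809 0.0852]
side disc 0.71 [ 0.665 -0.041  0.013  0.699 -0.014  0.024] mid [ 0.6822 -0.0279]
side vee 0.69 [ 0.541 -0.028  0.013  0.597  0.065  0.021] mid [0.5694 0.0183]
```

The handle came down on the vee: TCP stopped at z 0.194 with 74 N upward, which means the handle underside is at 16 mm. The ring hasn't moved. I'll lift now, recheck the hook in the grip, and use a shallower angle that keeps the handle behind the vee.

Scaled: -0.012 m is -0.048, -0.01 m is -0.04.

```bash
echo '0 0 -0.048 0 0;0 0 -0.04 0 0;0 0 0 0 0' > m.json && python3 -m creep m.json; echo '-0.1 0 0 0 0;-0.1 0 0 0 0;-0.1 0 0 0 0;-0.08 0 0 0 0;-0.08 0 -0.08 0 0;0 0 -0.08 0 0;0 0 0 0 0;0 0 0 0 0' > m.json && python3 -m creep m.json; python3 look.py 7
python3 - <<'E'
import cv2
q=cv2.imread("pics/side7.png")
cv2.imwrite("pics/c7.png",cv2.resize(q[120:260,230:400],None,fx=4,fy=4,interpolation=2))
E
```

```text
time_s: 8.38
tool_pos: [0.517, -0.0244, 0.2062]
orientation: [0.0, 0.958, 0.286, 0.001]
contact_force: [0.0, -0.1, -1.6]
gripper_width: 0.0255
grasp_force: 62.3
time_s: 9.05
tool_pos: [0.4205, -0.0877, 0.2446]
orientation: [0.0, 0.958, 0.286, 0.001]
contact_force: [-0.1, -0.2, -1.4]
gripper_width: 0.0252
grasp_force: 62.3
9.05 [ 0.4205 -0.0877  0.2446] yaw 0.58 [-0.14 -0.15 -1.4 ]
top rod n 17 xmax [0.1004 0.1019 0.1185 0.1767] y fit [-0.017  0.002] z fit [0.029 0.129]
top ring 0.67 [0.652 0.053 0.013 0.716 0.113 0.03 ] mid [0.6841 0.0834]
top disc 0.62 [ 0.666 -0.052  0.014  0.709 -0.014  0.027] mid [ 0.6875 -0.0329]
top vee 0.73 [ 0.545 -0.038  0.014  0.604  0.061  0.023] mid [0.5744 0.012 ]
side rod n 40 xmax [0.1767 0.1768 0.1769 0.1773] y fit [-0.0047 -0.0032] z fit [0.084 0.125]
side ring 0.6 [0.649 0.054 0.013 0.713 0.116 0.028] mid [0.6811 0.0848]
side disc 0.42 [ 0.663 -0.052  0.013  0.706 -0.013  0.024] mid [ 0.6846 -0.0325]
side vee 0.69 [ 0.54  -0.039  0.013  0.597  0.064  0.021] mid [0.5686 0.0129]
```

View pics/c7.png

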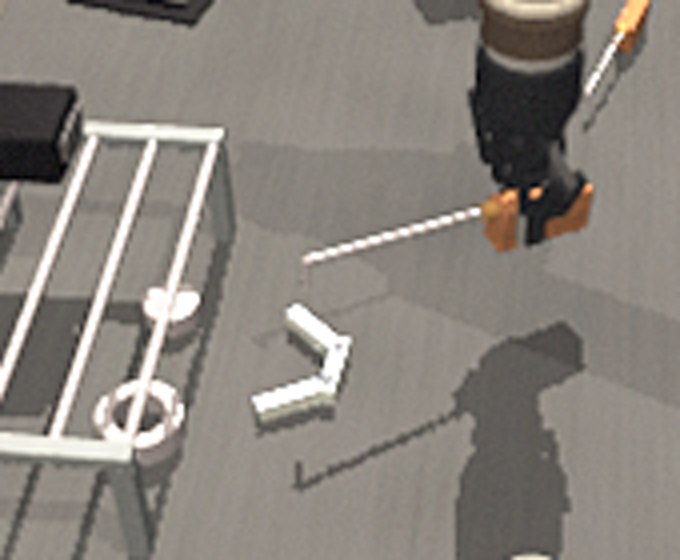

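Everything is still in place; the ring at crop (140,415) and the vee are unmoved. The hook may have pitched in the grip, so I'll measure the rod slope.

```bash
cat > tilt.py <<'E'
from h import *
for c in("wrist","side","top"):
    p,d,K,W=shot(c);C=cloud(d,K,W);A=np.linalg.inv(T(ctrl.get_obs()));Q=C@A[:3,:3].T+A[:3,3]
    m=(d>0)&(Q[...,0]>.055)&(Q[...,0]<.17)&(abs(Q[...,1])<.015)&(Q[...,2]>.11)&(Q[...,2]<.175);X=Q[m]
    if m.sum()>8:
        f=np.polyfit(X[:,0],X[:,2],1)
        for _ in range(4):
            r=X[:,2]-np.polyval(f,X[:,0]);X=X[abs(r)<max(.003,1.5*r.std())];f=np.polyfit(X[:,0],X[:,2],1)
        print(c,len(X),"z",f.round(4),"y",np.polyfit(X[:,0],X[:,1],1).round(4),"xr",X[:,0].min().round(3),X[:,0].max().round(3))
    # prong: points below rod near x .16-.2
    m=(d>0)&(Q[...,0]>.15)&(Q[...,0]<.2)&(abs(Q[...,1])<.012)&(Q[...,2]>.11)&(Q[...,2]<.185);X=Q[m]
    if m.sum()>3: print("  end",len(X),"xmax",X[:,0].max().round(4),"z",X[:,2].min().round(4),X[:,2].max().round(4))
E
python3 tilt.py
```

```text
wrist 3437 z [-0.09    0.1396] y [-0.0003 -0.001 ] xr 0.055 0.099
side 69 z [-0.0843  0.1382] y [-0.0055 -0.0018] xr 0.055 0.169
  end 29 xmax 0.1778 z 0.122 0.1507
top 104 z [-0.0926  0.1385] y [0.0005 0.0005] xr 0.061 0.169
  end 32 xmax 0.1796 z 0.1198 0.1457
```

The hook has pitched about 0.09 rad nose-up in the grip. I'll set it down on clear bench, let it settle flat, and regrasp.

Scaled: 0.03 m is 0.12, 0.02 m is 0.08, 0.125 rad is 0.0313.

```bash
echo '0 0 0 0.0313 0;0 0 0 0.0313 0;0 0 0 0.0313 0;0 0 0 0.0313 0;-0.05 0.12 0 0 0;-0.05 0.12 0 0 0;0 0 0.08 0 0;0 0 0.08 0 0;0 0 0.052 0 0;0 0 0 0 0' > m.json && python3 -m creep m.json; echo '0 0 0.02 0 0;0 0 0 0 0;0 0 0 0 0.05;0 0 0 0 0.05;0 0 0 0 0.05;0 0 0.028 0 0.05;0 0 0 0 0.05' > m.json && python3 -m creep m.json; python3 tilt.py
```

```text
time_s: 10.43
tool_pos: [0.3988, -0.149, 0.1895]
orientation: [-0.001, 0.999, 0.04, -0.002]
contact_force: [-0.5, 0.7, -1.5]
gripper_width: 0.0255
grasp_force: 62.4
time_s: 11.02
tool_pos: [0.4002, -0.1491, 0.1793]
orientation: [-0.0, 0.999, 0.041, -0.0]
contact_force: [-1.2, 0.5, -1.2]
gripper_width: 0.0502
grasp_force: 0.0
wrist 3094 z [-0.0011  0.1408] y [-0.0006 -0.0016] xr 0.055 0.101
side 53 z [-0.0075  0.141 ] y [ 0.0067 -0.0014] xr 0.057 0.167
  end 97 xmax 0.1995 z 0.136 0.1819
top 91 z [0.007  0.1386] y [ 0.0032 -0.0007] xr 0.057 0.168
  end 155 xmax 0.2 z 0.1354 0.1822
```

Scaled: -0.013 m is -0.052, -0.075 rad is -0.0188.

```bash
echo '0 0 0 0 0;0 0 0 0 0;0 0 0 0 0;0 0 0 0 0;0 0 -0.052 -0.0188 0;0 0 -0.052 0 0;0 0 0 0 0' > m.json && python3 -m creep m.json; echo '0.0476 -0.1496 0 0 0;0.0476 -0.1496 0 0 0;0.0476 -0.1496 0 0 0;0.0476 -0.1496 0 0 0;0.0476 -0.1496 0 0 0;0 0 0 0 0;0 0 0 0 0' > m.json && python3 -m creep m.json; python3 tilt.py; python3 look.py 8
```

```text
time_s: 11.75
tool_pos: [0.401, -0.1495, 0.2072]
orientation: [0.001, 0.997, 0.078, 0.001]
contact_force: [0.7, 0.2, -1.6]
gripper_width: 0.0253
grasp_force: 59.0
time_s: 12.33
tool_pos: [0.43, 0.0469, 0.2051]
orientation: [0.0, 0.997, 0.08, -0.0]
contact_force: [-1.3, -0.1, -2.2]
gripper_width: 0.0252
grasp_force: 59.7
wrist 3088 z [-0.0013  0.1413] y [-0.0027 -0.0031] xr 0.055 0.102
side 78 z [0.0056 0.1402] y [-0.0023 -0.0023] xr 0.056 0.17
  end 35 xmax 0.1817 z 0.1383 0.1652
top 38 z [-0.0244  0.1434] y [-0.002  -0.0003] xr 0.129 0.17
  end 32 xmax 0.1827 z 0.1363 0.1821
12.4833 [0.4295 0.044  0.2051] yaw 0.1547 [ 0.69 -0.2  -1.8 ]
top rod n 50 xmax [0.1804 0.1815 0.1817 0.1821] y fit [ 0.0045 -0.0004] z fit [0.022 0.137]
top ring 0.8 [0.653 0.056 0.013 0.716 0.113 0.03 ] mid [0.6848 0.0847]
top disc 0.73 [ 0.667 -0.055  0.013  0.71  -0.017  0.026] mid [ 0.6881 -0.0357]
top vee 0.45 [ 0.545 -0.04   0.013  0.598  0.059  0.025] mid [0.571  0.0093]
side rod n 91 xmax [0.1807 0.181  0.1814 0.1819] y fit [-0.0013 -0.0008] z fit [0.035 0.137]
side ring 0.85 [0.649 0.054 0.013 0.712 0.117 0.029] mid [0.6807 0.0854]
side disc 0.51 [ 0.663 -0.058  0.013  0.705 -0.013  0.025] mid [ 0.6843 -0.0355]
side vee 0.7 [ 0.542 -0.036  0.013  0.599  0.063  0.022] mid [0.5704 0.0138]
```

Scaled: 0.026 m is 0.104, -0.0005 m is -0.002.

```bash
echo '0.104 -0.002 0 0 0;0.104 -0.002 0 0 0;0.104 -0.002 0 0 0;0 0 0 0 0;0 0 0 0 0' > m.json && python3 -m creep m.json; echo '0 0 0.024 0 0;0 0 0.024 0 0;0 0 0 0 0;0 0 0.02 0 0;0 0 0 0 0' > m.json && python3 -m creep m.json
```

```text
time_s: 13.3
tool_pos: [0.5081, 0.0583, 0.2056]
orientation: [-0.0, 0.997, 0.078, 0.0]
contact_force: [0.3, -0.6, -1.3]
gripper_width: 0.0252
grasp_force: 59.7
time_s: 13.72
tool_pos: [0.506, 0.0582, 0.1878]
orientation: [0.0, 0.997, 0.078, -0.001]
contact_force: [-1.0, -0.1, -1.3]
gripper_width: 0.0253
grasp_force: 59.7
```

Scaled: -0.005 m is -0.02.

```bash
echo '0 0 0.02 0 0;-0.02 0 0 0 0;-0.02 0 0 0 0;-0.02 0 0 0 0;-0.02 0 0 0 0;-0.02 0 0 0 0;-0.02 0 0 0 0' > m.json && python3 -m creep m.json; echo '-0.02 0 0 0 0;-0.02 0 0 0 0;-0.02 0 0 0 0;-0.02 0 0 0 0;-0.02 0 0 0 0;-0.02 0 0 0 0;0 0 0 0 0' > m.json && python3 -m creep m.json; python3 tilt.py; python3 look.py 9
```

```text
time_s: 14.3
tool_pos: [0.4772, 0.0536, 0.1841]
orientation: [-0.0, 0.997, 0.078, 0.001]
contact_force: [2.5, 0.4, -2.1]
gripper_width: 0.0256
grasp_force: 59.6
time_s: 14.88
tool_pos: [0.4464, 0.0489, 0.1837]
orientation: [-0.0, 0.997, 0.078, -0.001]
contact_force: [-0.5, 0.3, -1.8]
gripper_width: 0.0253
grasp_force: 59.7
wrist 3039 z [0.0007 0.1412] y [-0.0005 -0.0018] xr 0.055 0.101
side 72 z [0.0151 0.1396] y [ 0.004  -0.0017] xr 0.056 0.165
  end 113 xmax 0.1986 z 0.1381 0.1846
top 23 z [0.6669 0.042 ] y [ 0.0468 -0.0069] xr 0.138 0.17
  end 147 xmax 0.1992 z 0.1365 0.1849
15.0333 [0.4469 0.0489 0.1834] yaw 0.1558 [ 0.11 -0.95 -1.65]
top rod n 179 xmax [0.2281 0.2283 0.2287 0.2298] y fit [-0.01   0.001] z fit [0.173 0.12 ]
top ring 0.75 [0.613 0.048 0.013 0.673 0.107 0.03 ] mid [0.6429 0.0773]
top disc 0.54 [ 0.667 -0.055  0.016  0.71  -0.017  0.026] mid [ 0.6882 -0.0356]
top vee 0.53 [ 0.543 -0.043  0.013  0.594  0.019  0.023] mid [ 0.5688 -0.012 ]
side rod n 165 xmax [0.2241 0.2247 0.2248 0.2272] y fit [ 0.008  -0.0025] z fit [0.145 0.126]
side disc 0.45 [ 0.665 -0.05   0.014  0.703 -0.014  0.024] mid [ 0.6842 -0.0321]
side vee 0.45 [ 0.54  -0.041  0.013  0.597  0.065  0.02 ] mid [0.5685 0.012 ]
```

Scaled: 0.007 m is 0.028, 0.002 m is 0.008, 0.025 rad is 0.0063.

```bash
echo '0.028 0 0 0 0;0.028 0 0 0 0;0.008 0 0 0 0;0 0 0 0.0063 0;0 0 0 0.0063 0;0 0 0 0.0063 0;0 0 0 0.0063 0;0 0 0 0.0063 0;0 0 0 0.0063 0;0 0 0 0 0' > m.json && python3 -m creep m.json; python3 look.py 10;echo '0 0 0 0.0063 0;0 0 0 0.0063 0;0 0 0 0.0063 0;0 0 0 0.0063 0;0 0.02 0 0 0;0 0.02 0 0 0;0 0.02 0 0 0;0 0.02 0 0 0;0 0 0 0 0' > m.json && python3 -m creep m.json; python3 look.py 11; python3 tilt.py
```

```text
time_s: 16.27
tool_pos: [0.4654, 0.0197, 0.1837]
orientation: [-0.01, 1.0, 0.018, -0.001]
contact_force: [0.6, -0.2, -2.9]
gripper_width: 0.0252
grasp_force: 59.7
16.2667 [0.4654 0.0197 0.1837] yaw 0.0367 [ 0.59 -0.22 -2.88]
top rod n 148 xmax [0.21   0.2101 0.2109 0.2112] y fit [ 0.0089 -0.0025] z fit [0.171 0.123]
top ring 0.85 [0.616 0.016 0.013 0.676 0.077 0.029] mid [0.6463 0.0465]
top disc 0.59 [ 0.666 -0.055  0.013  0.708 -0.017  0.028] mid [ 0.6871 -0.0356]
side rod n 141 xmax [0.2061 0.2069 0.2076 0.2095] y fit [-0.0149 -0.0007] z fit [0.155 0.125]
side ring 0.52 [0.61  0.019 0.013 0.672 0.081 0.028] mid [0.6411 0.0497]
side disc 0.57 [ 0.663 -0.053  0.013  0.704 -0.013  0.024] mid [ 0.6835 -0.0328]
side vee 0.67 [ 0.545 -0.04   0.014  0.597  0.063  0.022] mid [0.5708 0.0116]
time_s: 17.42
tool_pos: [0.4652, -0.028, 0.1829]
orientation: [-0.021, 1.0, -0.014, -0.001]
contact_force: [-0.1, 3.1, -0.6]
gripper_width: 0.0252
grasp_force: 60.0
17.4167 [ 0.4652 -0.028   0.1829] yaw -0.0271 [-0.1   3.12 -0.55]
top rod n 179 xmax [0.2391 0.2395 0.2395 0.2396] y fit [ 0.0629 -0.0116] z fit [0.146 0.127]
top ring 0.79 [ 0.617 -0.038  0.013  0.676  0.021  0.029] mid [ 0.6466 -0.0084]
top disc 0.67 [ 0.669 -0.055  0.014  0.711 -0.019  0.025] mid [ 0.6898 -0.037 ]
top vee 0.51 [0.562 0.037 0.013 0.604 0.062 0.022] mid [0.5826 0.0496]
side rod n 158 xmax [0.2336 0.2355 0.2382 0.2385] y fit [ 0.0307 -0.006 ] z fit [0.147 0.127]
side ring 0.54 [ 0.61  -0.036  0.013  0.671  0.027  0.029] mid [ 0.6407 -0.0044]
side disc 0.45 [ 0.667 -0.057  0.013  0.706 -0.017  0.026] mid [ 0.6868 -0.0372]
side vee 0.59 [ 0.54  -0.043  0.013  0.6    0.064  0.022] mid [0.5702 0.0105]
wrist 2815 z [0.6985 0.0947] y [-0.1895  0.0104] xr 0.055 0.108
side 161 z [0.0456 0.1478] y [ 0.0376 -0.0056] xr 0.055 0.17
  end 156 xmax 0.1991 z 0.1377 0.1836
top 31 z [-0.0552  0.1653] y [ 1.1965 -0.1936] xr 0.152 0.17
  end 150 xmax 0.1998 z 0.1364 0.1846
```

The manual's scale: shifts go in shares of 0.25 m and turns go in shares of 4 rad. Converting my numbers, -0.06 rad is -0.015.

```bash
echo '0 0 0 -0.015 0;0 0 0 -0.0075 0;0 0 0 0 0;0 0 0 0 0' > m.json && python3 -m creep m.json
python3 - <<'E'
from h import *
o=ctrl.get_obs();t=T(o);print(o["joints"].round(3),t.round(4).tolist(),o["contact_force"])
E
```

```text
time_s: 18.3
tool_pos: [0.4647, -0.0275, 0.1825]
orientation: [-0.02, 0.999, 0.031, -0.001]
contact_force: [0.7, -0.7, -1.0]
gripper_width: 0.0253
grasp_force: 59.7
[-0.07   0.404 -0.415  0.759  0.04   3.009] [[0.9981, 0.0619, -0.004, 0.4647], [0.062, -0.9972, 0.0407, -0.0275], [-0.0014, -0.0408, -0.9992, 0.1825], [0.0, 0.0, 0.0, 1.0]] [ 0.73309166 -0.68339411 -0.99029423]
```

Scaled: -0.0047 m is -0.0188, -0.0046 m is -0.0184.

```bash
echo '-0.0188 -0.0184 0 0 0;-0.0188 -0.0184 0 0 0;-0.0188 -0.0184 0 0 0;-0.0188 -0.0184 0 0 0;-0.0188 -0.0184 0 0 0;-0.0188 -0.0184 0 0 0;0 0 0.004 0 0' > m.json && python3 -m creep m.json; echo '-0.02 -0.0032 0 0 0;-0.02 -0.0032 0 0 0;-0.02 -0.0032 0 0 0;-0.02 -0.0032 0 0 0;0 0 0 0 0' > m.json && python3 -m creep m.json; python3 look.py 12
python3 - <<'E'
import cv2
q=cv2.imread("pics/side12.png");p=cv2.imread("pics/top12.png")
cv2.imwrite("pics/c12.png",cv2.hconcat([cv2.resize(p[110:210,260:360],(390,390),interpolation=2),cv2.resize(q[160:260,250:350],(390,390),interpolation=2)]))
E
```

```text
time_s: 18.88
tool_pos: [0.4339, -0.0007, 0.183]
orientation: [-0.021, 0.999, 0.032, -0.001]
contact_force: [-0.2, 0.7, -1.2]
gripper_width: 0.0252
grasp_force: 59.8
time_s: 19.3
tool_pos: [0.4139, 0.0004, 0.183]
orientation: [-0.021, 0.999, 0.032, -0.001]
contact_force: [-0.2, -0.3, -1.1]
gripper_width: 0.0251
grasp_force: 59.8
19.3 [4.139e-01 4.000e-04 1.830e-01] yaw 0.0637 [-0.19 -0.34 -1.08]
top rod n 204 xmax [0.2278 0.2281 0.2282 0.2288] y fit [-0.0104  0.0009] z fit [0.19  0.117]
top disc 0.64 [ 0.668 -0.057  0.013  0.711 -0.022  0.026] mid [ 0.6893 -0.0396]
top vee 0.65 [ 0.545 -0.043  0.013  0.603  0.062  0.023] mid [0.5742 0.0095]
side rod n 168 xmax [0.2234 0.2237 0.2242 0.2255] y fit [-0.0101 -0.001 ] z fit [0.149 0.126]
side ring 0.66 [ 0.577 -0.019  0.013  0.637  0.046  0.029] mid [0.6071 0.0134]
side disc 0.55 [ 0.665 -0.058  0.013  0.706 -0.017  0.024] mid [ 0.6852 -0.0376]
side vee 0.54 [ 0.542 -0.04   0.013  0.597  0.066  0.021] mid [0.569  0.0127]
```

View pics/c12.png

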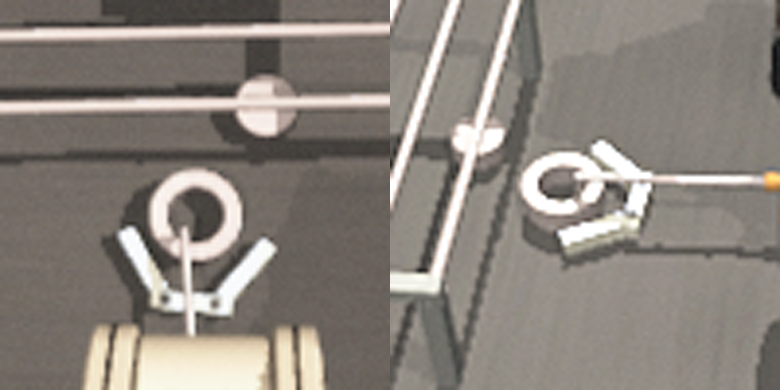

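The top view shows the ring at the vee mouth, crop (197,213), hooked and clear of the rack. It may have brushed the disc, so I'll compare the disc's position with the first pictures.

Run:
```python
import cv2,numpy as np
for c,(r0,r1,c0,c1) in(("top",(129,151,316,342)),("side",(188,208,262,286))):
    a=cv2.imread(f"pics/{c}0.png",0).astype(np.float32)
    for n in(8,10,11,12):
        b=cv2.imread(f"pics/{c}{n}.png",0).astype(np.float32)
        best=None
        # upsampled template match
        A=cv2.resize(a[r0:r1,c0:c1],None,fx=8,fy=8,interpolation=2);B=cv2.resize(b[r0-4:r1+4,c0-4:c1+4],None,fx=8,fy=8,interpolation=2)
        r=cv2.matchTemplate(B,A,cv2.TM_CCOEFF_NORMED);_,v,_,l=cv2.minMaxLoc(r);print(c,n,round(v,3),(l[0]-32)/8,(l[1]-32)/8)
```

```text
top 8 0.999 0.0 0.0
top 10 0.996 -0.125 0.0
top 11 0.756 1.125 -0.25
top 12 0.978 1.0 -0.25
side 8 0.997 0.0 0.0
side 10 0.954 0.0 -0.125
side 11 0.708 0.125 -0.25
side 12 0.95 0.0 -0.5
```

Scaled: -0.003 m is -0.012, -0.002 m is -0.008.

```bash
echo '-0.012 -0.002 0 0 0;-0.012 -0.002 0 0 0;-0.012 -0.002 0 0 0;-0.008 -0.0012 0 0 0;0 0 0 0 0' > m.json && python3 -m creep m.json; echo '-0.004 -0.0008 0 0 0;-0.004 -0.0008 0 0 0;0 0 0 0 0' > m.json && python3 -m creep m.json;python3 look.py 13
```

```text
time_s: 20.12
tool_pos: [0.4035, 0.0015, 0.1832]
orientation: [-0.021, 0.999, 0.032, -0.001]
contact_force: [0.7, -1.1, -1.2]
gripper_width: 0.0249
grasp_force: 59.7
time_s: 20.37
tool_pos: [0.4019, 0.0018, 0.1832]
orientation: [-0.021, 0.999, 0.032, -0.001]
contact_force: [0.6, -0.1, -2.3]
gripper_width: 0.0252
grasp_force: 59.7
20.3667 [0.4019 0.0018 0.1832] yaw 0.0636 [ 0.64 -0.15 -2.27]
top rod n 211 xmax [0.229  0.2298 0.2298 0.2298] y fit [-0.0194  0.0023] z fit [0.187 0.118]
top ring 0.64 [ 0.569 -0.016  0.013  0.631  0.046  0.03 ] mid [0.6    0.0147]
top disc 0.57 [ 0.669 -0.057  0.013  0.711 -0.019  0.027] mid [ 0.69   -0.0384]
top vee 0.76 [ 0.545 -0.04   0.013  0.598  0.056  0.023] mid [0.5714 0.0081]
side rod n 159 xmax [0.2222 0.2233 0.2244 0.2249] y fit [-0.0128 -0.0002] z fit [0.15  0.126]
side ring 0.52 [ 0.564 -0.017  0.013  0.626  0.046  0.029] mid [0.5953 0.0143]
side disc 0.17 [0.366 0.28  0.013 0.415 0.303 0.029] mid [0.3909 0.2919]
side vee 0.8 [ 0.541 -0.043  0.013  0.599  0.064  0.028] mid [0.5702 0.0105]
```

Scaled: -0.001 m is -0.004, -0.0002 m is -0.0008.

```bash
echo '-0.004 -0.0008 0 0 0;0 0 0 0 0' > m.json && python3 -m creep m.json;echo '-0.002 -0.0004 0 0 0;0 0 0 0 0' > m.json && python3 -m creep m.json
```

```text
time_s: 20.93
tool_pos: [0.401, 0.0019, 0.1832]
orientation: [-0.021, 0.999, 0.032, -0.0]
contact_force: [2.7, -0.2, -1.6]
gripper_width: 0.0251
grasp_force: 59.7
time_s: 21.1
tool_pos: [0.4007, 0.002, 0.1833]
orientation: [-0.021, 0.999, 0.032, -0.0]
contact_force: [3.5, -1.4, -2.5]
gripper_width: 0.0252
grasp_force: 59.7
```

Scaled: -0.001 m is -0.004, -0.0001 m is -0.0004.

```bash
for i in 1; do echo '-0.004 -0.0004 0 0 0;0 0 0 0 0' > m.json && python3 -m creep m.json; done; echo '-0.004 -0.0004 0 0 0;0 0 0 0 0' > m.json && python3 -m creep m.json; echo '-0.004 0 0 0 0;0 0 0 0 0' > m.json && python3 -m creep m.json; echo '-0.004 0 0 0 0;0 0 0 0 0' > m.json && python3 -m creep m.json
```

```text
time_s: 21.27
tool_pos: [0.3995, 0.002, 0.1832]
orientation: [-0.021, 0.999, 0.032, -0.0]
contact_force: [3.9, -0.7, -1.0]
gripper_width: 0.0256
grasp_force: 59.7
time_s: 21.43
tool_pos: [0.3984, 0.002, 0.1832]
orientation: [-0.021, 0.999, 0.032, -0.001]
contact_force: [3.0, -0.8, -1.5]
gripper_width: 0.0253
grasp_force: 59.7
time_s: 21.6
tool_pos: [0.3973, 0.002, 0.1832]
orientation: [-0.021, 0.999, 0.032, -0.001]
contact_force: [4.2, -0.4, -1.3]
gripper_width: 0.0253
grasp_force: 59.7
time_s: 21.77
tool_pos: [0.3964, 0.0019, 0.1832]
orientation: [-0.021, 0.999, 0.032, -0.001]
contact_force: [4.5, -0.6, -2.3]
gripper_width: 0.025
grasp_force: 59.7
```

Scaled: -0.001 m is -0.004.

```bash
echo '-0.004 0 0 0 0;0 0 0 0 0' > m.json && python3 -m creep m.json; echo '-0.004 0 0 0 0;0 0 0 0 0' > m.json && python3 -m creep m.json;  python3 look.py 14
```

```text
time_s: 21.93
tool_pos: [0.396, 0.0018, 0.1834]
orientation: [-0.021, 0.999, 0.032, 0.0]
contact_force: [6.3, -0.4, -2.8]
gripper_width: 0.0255
grasp_force: 59.6
time_s: 22.1
tool_pos: [0.3957, 0.0018, 0.1836]
orientation: [-0.021, 0.999, 0.032, 0.001]
contact_force: [8.0, 0.1, -4.9]
gripper_width: 0.0254
grasp_force: 59.5
22.1 [0.3957 0.0018 0.1836] yaw 0.0636 [ 7.95  0.14 -4.92]
top rod n 185 xmax [0.2266 0.2268 0.2268 0.2274] y fit [-0.0077  0.0009] z fit [0.191 0.117]
top ring 0.51 [ 0.561 -0.021  0.013  0.623  0.04   0.03 ] mid [0.5922 0.0091]
top disc 0.61 [ 0.669 -0.055  0.015  0.708 -0.022  0.026] mid [ 0.6884 -0.0383]
side rod n 135 xmax [0.2213 0.222  0.2229 0.2238] y fit [ 0.0118 -0.0027] z fit [0.146 0.126]
side ring 0.49 [ 0.558 -0.023  0.013  0.621  0.047  0.029] mid [0.5896 0.0119]
side vee 0.46 [ 0.543 -0.039  0.013  0.596  0.065  0.025] mid [0.5697 0.0131]
```

Scaled: -0.0005 m is -0.002.

```bash
echo '-0.002 0 0 0 0;0 0 0 0 0' > m.json && python3 -m creep m.json | sed -n '2p;4p'
```

```text
tool_pos: [0.3955, 0.0018, 0.1837]
contact_force: [8.9, -0.6, -4.6]
```

Scaled: -0.0008 m is -0.0032.

```bash
echo '-0.0032 0 0 0 0;0 0 0 0 0;0 0 0 0 0' > m.json && python3 -m creep m.json | sed -n '2p;4p';echo '-0.0024 0 0 0 0;0 0 0 0 0;0 0 0 0 0' > m.json && python3 -m creep m.json | sed -n '2p;4p'
```

```text
tool_pos: [0.3952, 0.0017, 0.1838]
contact_force: [10.0, -1.3, -6.3]
tool_pos: [0.3949, 0.0016, 0.1839]
contact_force: [11.4, -1.0, -5.8]
```

Scaled: -0.0002 m is -0.0008.

```bash
echo '-0.0008 0 0 0 0;0 0 0 0 0;0 0 0 0 0;0 0 0 0 0' > m.json && python3 -m creep m.json | sed -n '1p;4p';echo '0 0 0 0 0;0 0 0 0 0;0 0 0 0 0;0 0 0 0 0' > m.json && python3 -m creep m.json | sed -n '1p;4p';echo '0 0 0 0 0;0 0 0 0 0;0 0 0 0 0;0 0 0 0 0' > m.json && python3 -m creep m.json | sed -n '1p;4p';echo '0 0 0 0 0;0 0 0 0 0;0 0 0 0 0;0 0 0 0 0' > m.json && python3 -m creep m.json | sed -n '1p;4p'
```

```text
time_s: 23.5
contact_force: [10.8, -0.7, -5.4]
time_s: 23.83
contact_force: [11.6, -0.3, -6.2]
time_s: 24.17
contact_force: [11.4, -1.2, -5.7]
time_s: 24.5
contact_force: [10.8, -0.8, -5.3]
```

```bash
echo '-0.0016 0 0 0 0;0 0 0 0 0;0 0 0 0 0;0 0 0 0 0' > m.json && python3 -m creep m.json | sed -n '1p;4p';echo '0 0 0 0 0;0 0 0 0 0;0 0 0 0 0;0 0 0 0 0;0 0 0 0 0' > m.json && python3 -m creep m.json | sed -n '1p;4p';echo '0 0 0 0 0;0 0 0 0 0;0 0 0 0 0;0 0 0 0 0;0 0 0 0 0' > m.json && python3 -m creep m.json | sed -n '1p;4p';echo '0 0 0 0 0;0 0 0 0 0;0 0 0 0 0;0 0 0 0 0' > m.json && python3 -m creep m.json | sed -n '1p;4p'; python3 tilt.py; python3 look.py 15
```

```text
time_s: 24.83
contact_force: [11.9, -0.1, -5.8]
time_s: 25.25
contact_force: [11.6, -1.0, -5.9]
time_s: 25.67
contact_force: [12.6, -1.0, -5.8]
time_s: 26.0
contact_force: [12.2, -0.4, -5.7]
wrist 3018 z [0.0093 0.1413] y [ 0.0001 -0.0018] xr 0.055 0.101
side 83 z [0.3006 0.119 ] y [ 0.003  -0.0011] xr 0.055 0.169
  end 88 xmax 0.1944 z 0.1396 0.1823
top 74 z [0.5229 0.0829] y [-0.0188  0.0023] xr 0.095 0.167
  end 149 xmax 0.1999 z 0.1363 0.1848
26.15 [0.3947 0.0016 0.184 ] yaw 0.0634 [12.31 -0.72 -6.43]
top rod n 178 xmax [0.2255 0.2259 0.2262 0.227 ] y fit [-0.0016  0.0001] z fit [0.186 0.118]
top ring 0.5 [ 0.556 -0.021  0.014  0.623  0.04   0.03 ] mid [0.5895 0.0091]
top disc 0.47 [ 0.668 -0.055  0.016  0.708 -0.025  0.029] mid [ 0.6881 -0.0397]
top vee 0.57 [ 0.545 -0.04   0.013  0.6    0.062  0.023] mid [0.5727 0.0109]
side rod n 125 xmax [0.2198 0.2205 0.2207 0.2242] y fit [-0.0133  0.0002] z fit [0.144 0.127]
side ring 0.63 [ 0.558 -0.021  0.013  0.62   0.044  0.029] mid [0.5888 0.0118]
side vee 0.64 [ 0.541 -0.038  0.013  0.601  0.064  0.026] mid [0.5709 0.0128]
```

Scaled: 0.003 m is 0.012, 0.002 m is 0.008.

```bash
echo '0.012 0.0016 0 0 0;0.012 0.0016 0 0 0;0.012 0.0016 0 0 0;0.012 0.0016 0 0 0;0.012 0.0016 0 0 0;0.008 0.0012 0 0 0;0 0 0 0 0' > m.json && python3 -m creep m.json | sed -n '1,4p'; echo '0 0 -0.02 0 0;0 0 -0.02 0 0;0 0 -0.04 0 0;0 0 -0.04 0 0;0 0 -0.04 0 0;0 0 -0.04 0 0;0 0 0 0 0' > m.json && python3 -m creep m.json| sed -n '1,4p'; python3 look.py 16
```

```text
time_s: 27.13
tool_pos: [0.4092, 0.0004, 0.1829]
orientation: [-0.021, 0.999, 0.032, -0.001]
contact_force: [-0.8, -0.5, -1.9]
time_s: 27.72
tool_pos: [0.4099, -0.0017, 0.2351]
orientation: [-0.021, 0.999, 0.032, 0.001]
contact_force: [0.6, 0.7, -1.6]
27.7167 [ 0.4099 -0.0017  0.2351] yaw 0.0636 [ 0.57  0.75 -1.64]
top rod n 68 xmax [0.1808 0.1814 0.1832 0.184 ] y fit [-0.0003 -0.0003] z fit [0.013 0.137]
top ring 0.58 [ 0.561 -0.021  0.014  0.623  0.04   0.03 ] mid [0.5923 0.0091]
top disc 0.66 [ 0.668 -0.057  0.014  0.711 -0.019  0.027] mid [ 0.6892 -0.0383]
top vee 0.51 [ 0.545 -0.043  0.014  0.6    0.059  0.024] mid [0.5724 0.0081]
side rod n 86 xmax [0.1773 0.1774 0.1776 0.178 ] y fit [ 0.0009 -0.0016] z fit [0.027 0.141]
side ring 0.5 [ 0.558 -0.03   0.013  0.621  0.044  0.03 ] mid [0.5894 0.0072]
side vee 0.68 [ 0.54  -0.04   0.013  0.6    0.065  0.021] mid [0.57   0.0124]
```

Scaled: 0.0351 m is 0.1404, -0.0024 m is -0.0096, -0.02 rad is -0.005.

```bash
echo '-0.0096 0.1404 -0.0056 -0.005 0;-0.0096 0.1404 -0.0056 0 0;-0.0096 0.1404 -0.0056 0 0;-0.0096 0.1404 -0.0056 0 0;-0.0096 0.1404 -0.0056 0 0;-0.0096 0.1404 -0.0056 0 0;-0.0096 0.1404 -0.0056 0 0;0 0 0 0 0;0 0 0 0 0' > m.json && python3 -m creep m.json; python3 tilt.py
```

```text
time_s: 28.87
tool_pos: [0.412, -0.2499, 0.2321]
orientation: [-0.021, 0.999, 0.04, -0.001]
contact_force: [-0.5, 0.6, -1.6]
gripper_width: 0.025
grasp_force: 60.2
wrist 3051 z [-0.0015  0.1412] y [ 0.0021 -0.0004] xr 0.055 0.101
side 57 z [0.0056 0.1406] y [-0.0044 -0.0002] xr 0.058 0.167
  end 27 xmax 0.1814 z 0.1372 0.1607
top 102 z [-0.0021  0.14  ] y [-0.0004 -0.0002] xr 0.057 0.169
  end 39 xmax 0.1834 z 0.1369 0.165
```

Scaled: 0.02 m is 0.08, 0.0066 m is 0.0264.

```bash
echo '0.006 0.0264 0.08 0 0;0 0 0.06 0 0;0 0 0.032 0 0;0 0 0.02 0 0;0 0 0 0 0;0 0 0 0 0' > m.json && python3 -m creep m.json; echo '0 0 0.008 0 0;0 0 0 0 0' > m.json && python3 -m creep m.json
```

```text
time_s: 29.52
tool_pos: [0.4143, -0.252, 0.1845]
orientation: [-0.021, 0.999, 0.042, -0.001]
contact_force: [-1.0, -0.5, -1.1]
gripper_width: 0.0252
grasp_force: 60.3
time_s: 29.68
tool_pos: [0.4145, -0.2525, 0.1829]
orientation: [-0.02, 0.999, 0.042, -0.0]
contact_force: [0.9, -0.3, -1.2]
gripper_width: 0.0253
grasp_force: 60.3
```

Scaled: 0.002 m is 0.008, 0.001 m is 0.004.

```bash
echo '0 0.008 0.008 0 0;0 0 0.004 0 0;0 0 0 0 0;0 0 0 0 0' > m.json && python3 -m creep m.json; echo '0 0 0 0 0.035;0 0 0 0 0.045;0 0 0 0 0.05;0 0 0 0 0.05;0 0 -0.04 0 0.05;0 0 -0.12 0 0.05;0 0 -0.16 0 0.05;0 0 -0.12 0 0.05;0 0 0 0 0.05' > m.json && python3 -m creep m.json; python3 look.py 17
python3 - <<'E'
from h import *
p,d,K,W=shot("wrist");C=cloud(d,K,W);save(p,"w17.png")
def meas(p,C,t):
    hsv=cv2.cvtColor(p,cv2.COLOR_RGB2HSV)
    m=(hsv[...,1]>140)&(hsv[...,0]<22)&(C[...,0]>.3)&(C[...,1]>-.3)&(C[...,1]<-.1)&(C[...,2]>.034)&(C[...,2]<.05)
    X=C[m];print(t,X.mean(0).round(4),np.round(cv2.boxPoints(cv2.minAreaRect(X[:,:2].astype(np.float32)*1000)),0).tolist())
    m=(C[...,1]>-.34)&(C[...,1]<-.1)&(C[...,2]>.02)&(C[...,2]<.06)&(C[...,0]>.455)&(C[...,0]<.65)&(hsv[...,1]<80);X=C[m]
    print(" rod end",X[X[:,0].argmax()].round(4),np.polyfit(X[:,0],X[:,1],1).round(4),np.polyfit(X[:,0],X[:,2],1).round(4))
meas(p,C,"wrist")
for c in("top","side"):
    q,d,K,W=shot(c);meas(q,cloud(d,K,W),c)
s=cv2.imread("pics/side17.png");cv2.imwrite("pics/c17.png",cv2.resize(s[120:270,230:400],None,fx=4,fy=4,interpolation=2))
E
```

```text
time_s: 30.02
tool_pos: [0.4146, -0.2548, 0.1802]
orientation: [-0.02, 0.999, 0.042, 0.0]
contact_force: [-1.5, 0.6, 5.2]
gripper_width: 0.0249
grasp_force: 61.0
time_s: 30.77
tool_pos: [0.4168, -0.2604, 0.2962]
orientation: [-0.017, 0.999, 0.042, 0.005]
contact_force: [-0.1, 0.2, 1.3]
gripper_width: 0.0502
grasp_force: 0.0
30.7667 [ 0.4168 -0.2604  0.2962] yaw 0.0836 [-0.06  0.25  1.32]
top ring 0.71 [ 0.562 -0.021  0.013  0.624  0.04   0.03 ] mid [0.5929 0.0091]
top disc 0.46 [ 0.669 -0.057  0.013  0.712 -0.019  0.026] mid [ 0.6904 -0.0384]
top vee 0.59 [ 0.545 -0.04   0.013  0.603  0.062  0.023] mid [0.5741 0.0109]
side ring 0.71 [ 0.558 -0.021  0.013  0.62   0.047  0.029] mid [0.589  0.0128]
side disc 0.53 [ 0.36  -0.243  0.013  0.436 -0.23   0.03 ] mid [ 0.3977 -0.2367]
side vee 0.73 [ 0.542 -0.019  0.013  0.597  0.065  0.022] mid [0.5691 0.0231]
wrist [ 0.4071 -0.2462  0.04  ] [[362.0, -237.0], [364.0, -263.0], [455.0, -254.0], [453.0, -229.0]]
 rod end [ 0.5377 -0.2373  0.037 ] [ 0.0883 -0.2822] [0.001  0.0382]
top [ 0.3925 -0.2472  0.0419] [[361.0, -238.0], [364.0, -263.0], [452.0, -255.0], [450.0, -230.0]]
 rod end [ 0.5981 -0.2313  0.0413] [ 0.0862 -0.2825] [-0.0121  0.0464]
side [ 0.4037 -0.2373  0.038 ] [[360.0, -237.0], [366.0, -261.0], [448.0, -242.0], [442.0, -217.0]]
 rod end [ 0.5949 -0.2315  0.0273] [ 0.0857 -0.2816] [-0.036   0.0579]
```

View pics/c17.png

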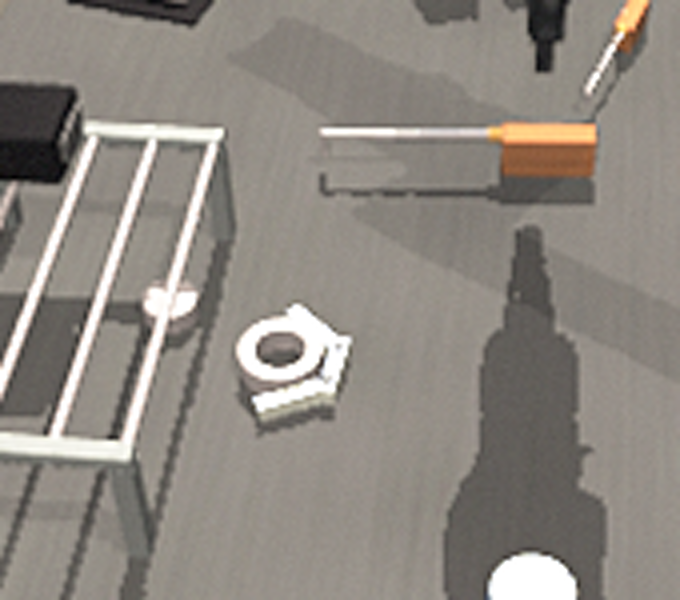

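The ring is seated in the vee at crop (280,350), and the hook lies flat within about 3 mm of its starting place with the gripper clear. I'll hand it in.

```bash
python3 -c "
from station import ctrl
print(ctrl.close_job())"
```

```text
the job is handed in; nothing more can be done
None
```

Handed in at about 31 s with the ring snug in the vee after a steady pull of about 12 N and the hook laid flat within about 3–5 mm of where it was, but the ring nudged the disc about 4 mm (not put back), and an early lowering pressed the hook's handle on the vee with a 74 N wrist force (80 N in all) before I regrasped.

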